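# Slide the top black spot plate onto the reading stand

### The job

A water sample turns milky and must be read against a dark ground. Slide the top plate of the black stack sideways off the stack onto the raised blue reading stand between the two stacks, keeping it flat and low all the way (slide it, do not lift it), and leave it lying centred on the stand and lined up with it. Leave the black plates underneath and the white stack as they are.

Things in the scene. Friction and masses are not known exactly. Their poses are not given: they have to be found in the camera images.
- black_top: uppermost of three black porcelain spot plates (six small wells on top) stacked flat in a grey tray; loose, 50 (x) x 90 (y) x 14 (z) mm, 0.15 kg; grip it across its 50 mm width. Origin at the centre of its underside, 36 mm above the worktop at the start, so its upper face is at 50 mm; its long axis y lies within 4 degrees of the stand's y axis.
- black_under: the black plate directly under the top one, same size, loose, origin at the centre of its underside, 22 mm above the worktop; it must stay. The third, lowest plate is seated fast in the tray.
- white_top: the uppermost plate of the other stack: white, same size, loose, origin as for the black one; must stay. The white stack stands across the stand from the black one; which stack is on which side varies.
- stand: reading stand, fixed: blue platform 40 (x) x 96 (y) mm, its top 34.5 mm above the worktop (1.5 mm below the top plate's underside, so the plate slides over onto it), on posts and a dark foot 70 x 80 mm. Origin on the worktop under the platform's centre, z up. The stacks stand on its y axis, centres 120 mm from its own, one each side, with a gap of about 27 mm between stack and platform.

How it is judged:
At the end, for the whole second after the job is handed in: The top black plate lies flat and still on the stand's platform, its centre within 18 mm of the platform's centre and its long axis within 0.2 rad (11 degrees) of the platform's; the black plate that was under it and the top white plate are within 12 mm of where they were (horizontal distance between black_top and stand below 0.018 m and angle between the y axis of black_top and the y axis of stand, either way round below 0.2 rad and angle between black_top's own z axis and vertical below 0.1 rad and z of black_top in the frame of stand between 0.03 and 0.039 m and linear speed of black_top below 0.01 m/s and distance of each of black_under, white_top from where it was at the start of the episode below 0.012 m); the robot touches nothing.
It fails at once if the top black plate is lifted more than 10 mm above the height at which it lay (z of black_top in the frame of stand above 0.046 m).
It fails at once if the top black plate is tipped more than 0.3 rad (angle between black_top's own z axis and vertical above 0.3 rad).
It fails at once if the black plate underneath is moved more than 12 mm (distance of black_under from where it was at the start of the episode above 0.012 m).
It fails at once if the top white plate is moved more than 12 mm (distance of white_top from where it was at the start of the episode above 0.012 m).
It also fails if it takes over 29 s, if anything falls off the work surface, if the arm or the gripper's body presses on something with over 40 N, if the wrist force passes 120 N, or if a joint passes its speed limit or range.

### The arm

A 6-joint arm with a two-finger parallel gripper is mounted at the origin on a cart in front of the work surface, level with it; the furniture and walls round the work are solid. World frame = base frame: x ahead of the robot, y to its left, z up, the work surface at z = 0. Lengths are in m, angles in rad, forces in N, time in s.
With the tool pointing down it reaches from about 0.375 to 0.925 m from the base axis. Payload 5.7 kg.
Tool frame: the origin (TCP) lies at the very end of the fingers, on their centre line; the grasp point (between the pads) lies 19 mm behind it; z points along the fingers, y is the line along which they close (so a half turn about z gives the same grasp; the last joint's range is limited). The gripper opens to 85 mm and grips with 20 to 120 N. Pads are 22 mm wide; open, the fingers measure 114 mm over their backs; the gripper's body (76 mm by 85 mm) begins 54 mm behind the grasp point. The pads swing forward as they close: fully open they stand 13 mm farther back than shut.
Start: joints at [1.217, 0.359, 1.51, -0, 1.272, -0.115], TCP at [0.142, 0.583, 0.231] pointing down, gripper open.
Joint ranges: [-2.97, 2.97], [-1.01, 2.36], [0.21, 2.38], [-0.96, 4.11], [0.2, 2.71], [-2.98, 2.98]. Speed limits (rad/s): [2.39, 2.39, 3.14, 3.14, 3.14, 3.14].

### API

Orientations are given as a unit quaternion [x, y, z, w].
In Python, from workcell import bot gives the robot as it stands.
- The arm moves only by the shell command python3 -m jog 'ROWS' [FORCE]. ROWS is JSON, a list of rows, each a list of 3 entries, a list of its own where there are three numbers: the shift along the tool's x, y, z in mm, then the turn about the tool's z in degrees, then the finger opening in mm, from 0 to 85.4. In form: [[[dx, dy, dz], twist, gripper], ...]. A call has 1 to 10 rows; each row is the pose to reach, as a shift and turn from the pose commanded when the call began, along the tool's axes at that moment; what a row does not reach only later rows make up. A row lasts 1/8 s, in which the tool goes at most 62.5 mm and 10.7 degrees, less where a joint would pass 70% of its speed; a pose out of reach is approached as far as the arm can. A call with a gripper value outside its range is refused whole. The fingers move at their own pace and stop on an object; FORCE is the grip in N (left out, the last holds). Time passes only in rows, so rows that repeat a pose let the fingers close. It gives the time, the measured TCP pose, the force, the opening and the grip force at its end, in the units of the state.
- bot.state(): the state, without advancing time (a new reading comes with each control period).
- bot.camera(name): name is "side" or "top"; returns the picture (420x560x3 uint8, red, green, blue); there is no depth.
- bot.calibration(name): a dict with "camera_matrix" (3x3 intrinsics, pixels), "distortion" ([k1, k2, p1, p2, k3] as OpenCV has them; the pictures are not rectified), "R" (3x3) and "t" (3): a world point X has camera coordinates R X + t. Camera axes: x right, y down, z forward; pixel columns grow to the right and rows downward; lengths in m; the calibration is good to about 2 mm. A picture is of the moment at which its call begins. calibration takes no time and is no camera call.
- bot.finish_job(): hands the job in; it is judged then, once.
Trained networks look in the newest picture that a camera, given by its name, has taken for a name from the list of things; names that differ only in an ending like _2 or _b are one class to them, and where a whole thing is asked for, a point or a joint stands for the part that bears it (a point fixed in the world has none). Each returns a list of dicts, best first, with "p" (0 to 1); they miss things now and then, are a little off and sometimes report something else, mostly with a low value. They report only what shows in the picture. A call takes as long as a camera call.
- bot.recognise(target, camera): "centre" ([row, column] in pixels, amid what is visible of it).
The state is a dict: "clock": time; "joint_positions": joint angles; "qd": joint speeds; "effort": joint torques, N m; "eef_pos": TCP position; "tool_rot": TCP orientation; "ft_force": force on the tool from outside, world axes, zero at the start; "torque": the same for the moment, N m; "opening": finger opening in m; "grasp_force": force on a finger pad.
Only numpy, scipy, OpenCV 4.12 (cv2) and the standard library are available. Lean on these libraries where they do the work, as an engineer would, in place of code of your own. Each camera call takes 0.05 s, during which the arm holds its last target. There are 200 camera calls.

## Working session

There is one attempt and no reset: what is moved stays moved. The work goes in short steps, Python scripts to look and compute and a shell command to move; the robot and the scene stay as the last step left them, time stands still between calls to the robot, and variables do not carry over. Pictures are saved under pics/ and viewed, at most 10 in all, crops included, and the job is handed in when it is done.

```bash
mkdir -p pics; python3 - <<'E'
from workcell import bot
import cv2
for c in("top","side"):
    im=bot.camera(c); cv2.imwrite(f"pics/{c}0.png",im[:,:,::-1])
    k=bot.calibration(c); print(c,k)
    for n in("black_top","stand","white_top"): print(n,bot.recognise(n,c)[:2])
s=bot.state();print(s)
E
```

```text
top {'camera_matrix': array([[461.95538711,   0.        , 284.20357349],
       [  0.        , 461.95538711, 207.09294658],
       [  0.        ,   0.        ,   1.        ]]), 'distortion': array([-0.06912429,  0.        ,  0.        ,  0.        ,  0.        ]), 'R': array([[ 0.02188395, -0.99954339,  0.02083513],
       [-0.98878343, -0.02471872, -0.14729668],
       [ 0.14774444, -0.017378  , -0.98887289]]), 't': array([0.18556692, 0.549877  , 0.83866414])}
black_top [{'centre': [265.2, 328.9], 'p': 0.7}]
stand [{'centre': [246.6, 267.0], 'p': 0.6}]
white_top [{'centre': [221.6, 207.5], 'p': 0.94}]
side {'camera_matrix': array([[459.23601704,   0.        , 273.2084849 ],
       [  0.        , 459.23601704, 212.11663865],
       [  0.        ,   0.        ,   1.        ]]), 'distortion': array([-0.08040773,  0.        ,  0.        ,  0.        ,  0.        ]), 'R': array([[-0.86960752, -0.49354277,  0.01408175],
       [-0.25620266,  0.42667395, -0.86735779],
       [ 0.42206985, -0.75786864, -0.49748584]]), 't': array([0.56330211, 0.11957917, 0.81164939])}
black_top [{'centre': [224.1, 338.8], 'p': 0.78}]
stand [{'centre': [259.3, 294.8], 'p': 0.96}]
white_top [{'centre': [275.5, 243.6], 'p': 0.8}]
{'clock': 0.4, 'joint_positions': array([ 1.21688318e+00,  3.58893185e-01,  1.51056654e+00, -2.92286647e-05,
        1.27249591e+00, -1.15086318e-01]), 'qd': array([-0.00042745, -0.00223088, -0.00106217,  0.00098931,  0.00126662,
        0.0005502 ]), 'effort': array([-8.53469774e-04, -5.27009833e+01, -2.78616929e+01, -1.70375483e-04,
        5.89698189e-03, -1.96189706e-05]), 'eef_pos': array([0.14190063, 0.58284073, 0.23114773]), 'tool_rot': array([ 1.19125551e-01,  9.92879182e-01, -1.79768815e-04, -2.85846381e-05]), 'ft_force': array([-0.01199232,  0.66457582,  0.91410548]), 'torque': array([-0.0181152 , -0.00212398, -0.05329485]), 'grasp_force': 0.0, 'opening': 0.08535397004338584}
```

View pics/top0.png

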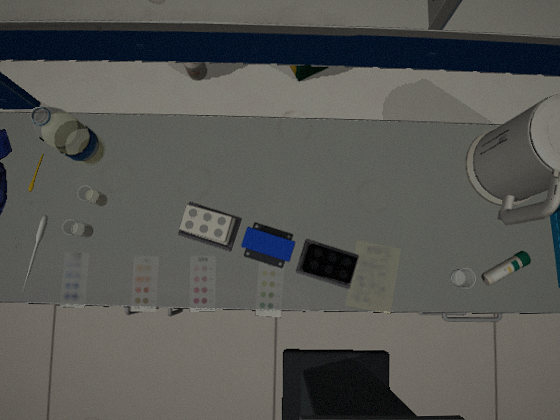

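View pics/side0.png

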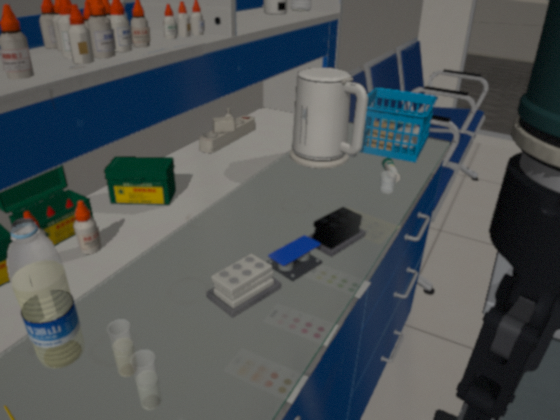

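The top view shows the white stack at about (222,207), the blue stand at (244,268) and the black stack at (263,329), along a line tilted about 20°. The side view agrees with this layout.

```bash
cat > h.py <<'E'
from workcell import bot
import cv2, numpy as np
def unproj(c,px,z):  # px list of (col,row)
    k=bot.calibration(c);R,t=k["R"],k["t"]
    u=cv2.undistortPoints(np.array(px,float).reshape(-1,1,2),k["camera_matrix"],k["distortion"]).reshape(-1,2)
    d=np.c_[u,np.ones(len(u))]@R; o=-R.T@t
    return o+d*((z-o[2])/d[:,2])[:,None]
def rect(c,mask,z):
    n,l,s,_=cv2.connectedComponentsWithStats(mask.astype(np.uint8))
    i=1+np.argmax(s[1:,4]); cs,_=cv2.findContours((l==i).astype(np.uint8),0,cv2.CHAIN_APPROX_NONE)
    P=unproj(c,max(cs,key=len).reshape(-1,2),z)[:,:2]
    (cx,cy),(w,h),a=cv2.minAreaRect((P*1000).astype(np.float32))
    b=cv2.boxPoints(((cx,cy),(w,h),a)); e=max((b[1]-b[0],b[2]-b[1]),key=np.linalg.norm)
    ang=np.degrees(np.arctan2(e[1],e[0]))%180
    return np.round([cx,cy,w,h,ang],1)
E
python3 - <<'E'
from h import *
im=cv2.imread("pics/top0.png").astype(int);B,G,R=im[...,0],im[...,1],im[...,2]
roi=np.zeros(B.shape,bool);roi[190:300,170:365]=1
print("stand",rect("top",roi&(B>R+60),.0345))
print(im[263,290:370].sum(1)//3)
roi[:,:297]=0
for th in(20,30,40,50): print(th,rect("top",roi&(im.max(2)<th),.05))
roi[:]=0;roi[190:250,170:245]=1
print("white",rect("top",roi&(im.min(2)>140),.05))
for n,z,p in(("black",.05,(328.9,265.2)),("stand",.034,(267,246.6)),("white",.05,(207.5,221.6))):print(n,unproj("top",[p],z))
for n,z,p in(("black",.05,(338.8,224.1)),("stand",.034,(294.8,253)),("white",.05,(243.6,272))):print(n,unproj("side",[p],z))
x=cv2.resize(im[215:305,290:370].astype(np.uint8),None,fx=6,fy=6);cv2.imwrite("pics/crop.png",cv2.convertScaleAbs(x,alpha=2))
E
```

```text
stand [475.1 227.8  93.5  39.1  73.8]
[95 91 96 95 96 90 97 84 51 45 48 37 26 15  4  2  7  0  0  4 14 18  8 23
 18 17 18 11  4  2  8  2  2  0  2  0  0  4  5  9  2  0  7 11  6  0  0  0
  3  0  7 11  9 12 17 12 17 13 19 14 16  9  4  7 11 15 54 78 95 91 94 86
 84 82 89 82 85 88 88 88]
20 [440.8 114.3  94.4  53.6  74.6]
30 [442.6 114.4  96.   57.5  74.2]
40 [443.  116.8 101.6  58.5  73.9]
50 [442.7 117.  102.4  60.3  73.7]Traceback (most recent call last):
  File "<stdin>", line 9, in <module>
  File "h.py", line 10, in rect
    i=1+np.argmax(s[1:,4]); cs,_=cv2.findContours((l==i).astype(np.uint8),0,cv2.CHAIN_APPROX_NONE)
        ~~~~~~~~~^^^^^^^^^
    return _wrapfunc(a, 'argmax', axis=axis, out=out, **kwds)
    return bound(*args, **kwds)
ValueError: attempt to get argmax of an empty sequence
```

```bash
python3 -m jog '[[[-402,-385,111],92.5,85],[[-402,-385,111],92.5,85],[[-402,-385,111],92.5,85],[[-402,-385,111],92.5,85],[[-402,-385,111],92.5,85],[[-402,-385,111],92.5,85],[[-402,-385,111],92.5,85],[[-402,-385,111],92.5,85],[[-402,-385,111],92.5,85],[[-402,-385,111],92.5,85]]' 40
python3 - <<'E'
from h import *
from scipy.spatial.transform import Rotation as Ro
im=bot.camera("side");cv2.imwrite("pics/s1.png",cv2.resize(im[150:330,200:440,::-1],None,fx=3,fy=3))
s=bot.state();print(s["clock"],s["eef_pos"],Ro.from_quat(s["tool_rot"]).as_matrix().round(4),s["joint_positions"])
print("black",unproj("side",[(338.8,224.1)],.045))
E
```

```text
clock: 1.65
eef_pos: [0.4439, 0.1106, 0.12]
tool_rot: [0.801, 0.598, 0.0, 0.001]
ft_force: [0.2, 0.8, 0.0]
opening: 0.0852
grasp_force: 0.0
1.7 [0.44273507 0.11183091 0.12001431] [[ 2.820e-01  9.594e-01  0.000e+00]
 [ 9.594e-01 -2.820e-01 -3.000e-04]
 [-3.000e-04  1.000e-04 -1.000e+00]] [ 9.61833466e-02  3.01413193e-01  1.93987082e+00 -3.56447368e-04
  9.00322196e-01  3.82260040e-01]
black [[0.43317443 0.12506952 0.045     ]]
```

View pics/s1.png

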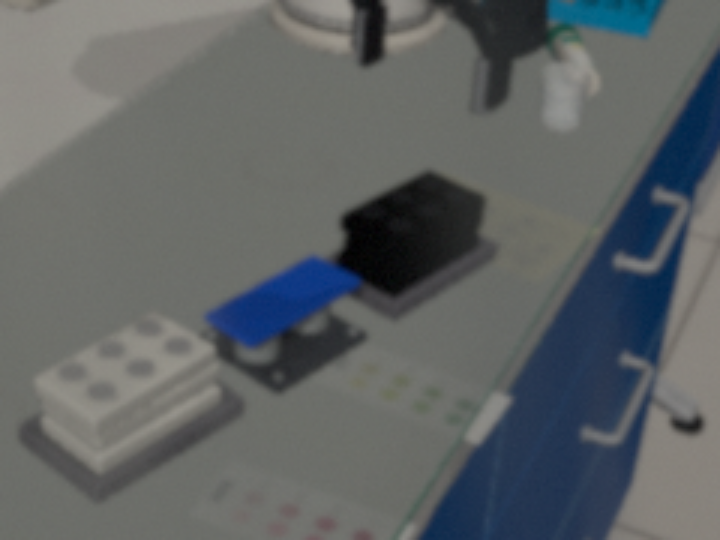

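The side view shows the open gripper above and behind the black stack. The stacks and stand are undisturbed, and the top plate overhangs slightly.

```bash
python3 -m jog '[[[0,0,40],0,85],[[0,0,65],0,85],[[0,0,77],0,85],[[0,0,82],0,85],[[0,0,82],0,85],[[0,0,82],0,85]]' 40
python3 - <<'E'
from h import *
im=bot.camera("side");cv2.imwrite("pics/s2.png",cv2.resize(im[180:280,260:400,::-1],None,fx=5,fy=5))
s=bot.state();print(s["eef_pos"])
E
```

```text
clock: 2.45
eef_pos: [0.4421, 0.114, 0.039]
tool_rot: [0.799, 0.601, 0.001, 0.0]
ft_force: [0.2, -0.2, 0.1]
opening: 0.0848
grasp_force: 0.0
[0.4420661  0.11393433 0.03901493]
```

View pics/s2.png

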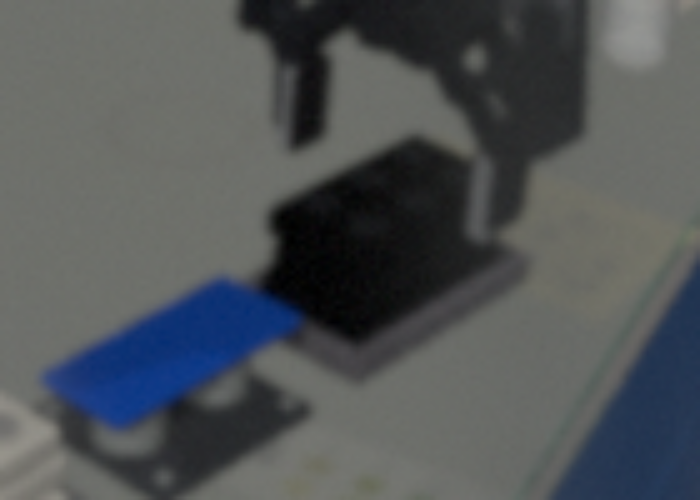

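The fingers straddle the stack, with tips about level with the top plate. Now I'll close them, 2 mm lower.

```bash
python3 -m jog '[[[0,0,2],0,70],[[0,0,2],0,55],[[0,0,2],0,40],[[0,0,2],0,40],[[0,0,2],0,40],[[0,0,2],0,40]]' 40
```

```text
clock: 3.25
eef_pos: [0.4418, 0.1137, 0.0367]
tool_rot: [0.8, 0.601, 0.0, 0.0]
ft_force: [-0.6, -0.7, 4.6]
opening: 0.0489
grasp_force: 41.3
```

```bash
python3 - <<'E'
from h import *
im=bot.camera("side");cv2.imwrite("pics/s3.png",cv2.resize(im[180:280,260:400,::-1],None,fx=5,fy=5))
s=bot.state();print(s["eef_pos"],s["opening"],s["grasp_force"],s["ft_force"])
E
```

```text
[0.4417506  0.1137232  0.03672379] 0.048805815618309496 41.33781552314758 [-0.7962124  -0.94860872  5.04574652]
```

View pics/s3.png

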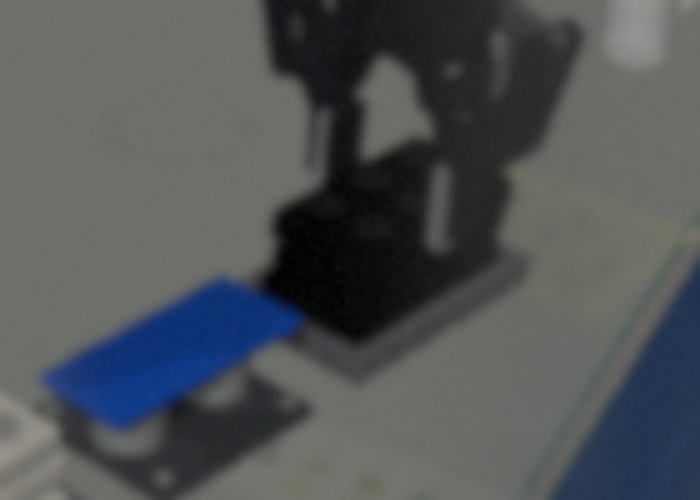

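```bash
python3 -m jog '[[[0,0,-1],0,40],[[5,0,-1],0,40],[[13,0,-1],0,40],[[22,0,-1],0,40],[[30,0,-1],0,40],[[37,0,-1],0,40],[[40,0,-1],0,40],[[40,0,-1],0,40]]' 40
python3 - <<'E'
from h import *
im=bot.camera("side");cv2.imwrite("pics/s4.png",cv2.resize(im[180:280,260:400,::-1],None,fx=5,fy=5))
s=bot.state();print(s["eef_pos"],s["opening"],s["grasp_force"],s["ft_force"])
E
```

```text
clock: 4.3
eef_pos: [0.4526, 0.1524, 0.0373]
tool_rot: [0.799, 0.601, -0.0, 0.0]
ft_force: [-0.3, -0.0, -1.0]
opening: 0.0486
grasp_force: 41.7
[0.45244403 0.15219069 0.03726431] 0.048621826043928784 41.67129993438721 [-0.02338828  0.70359269 -1.69177725]
```

View pics/s4.png

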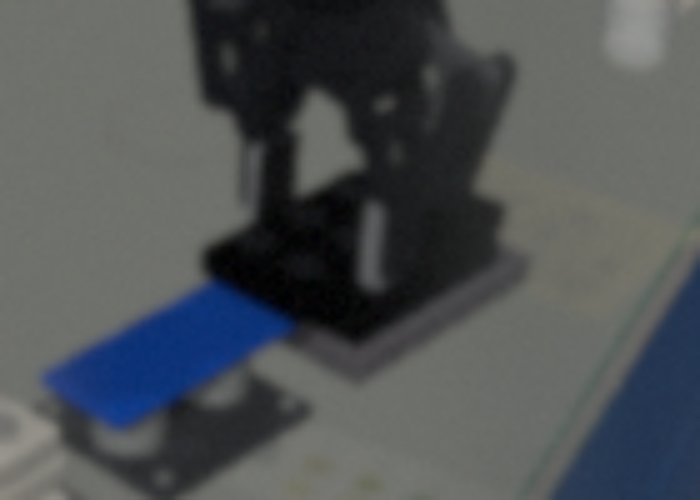

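The top plate has slid out over the stand edge and the stack below is still in place. The sensed load is only the plate's weight.

```bash
python3 -m jog '[[[8,0,0],0,40],[[20,0,0],0,40],[[34,0,0],0,40],[[48,0,0],0,40],[[62,0,0],0,40],[[73,0,0],0,40],[[79,0,0],0,40],[[80,0,0],0,40],[[80,0,1],0,40],[[80,0,2],0,40]]' 40
python3 - <<'E'
from h import *
im=bot.camera("side");cv2.imwrite("pics/s5.png",cv2.resize(im[180:300,230:400,::-1],None,fx=4,fy=4))
s=bot.state();print(s["eef_pos"],s["opening"],s["grasp_force"],s["ft_force"])
E
```

```text
clock: 5.6
eef_pos: [0.4746, 0.2286, 0.0352]
tool_rot: [0.8, 0.6, -0.0, -0.0]
ft_force: [-1.8, -0.1, 10.1]
opening: 0.049
grasp_force: 43.1
[0.47463502 0.22861332 0.03527625] 0.04885178860327513 41.71839773654938 [ 0.39974271  0.55037072 -1.37290727]
```

View pics/s5.png

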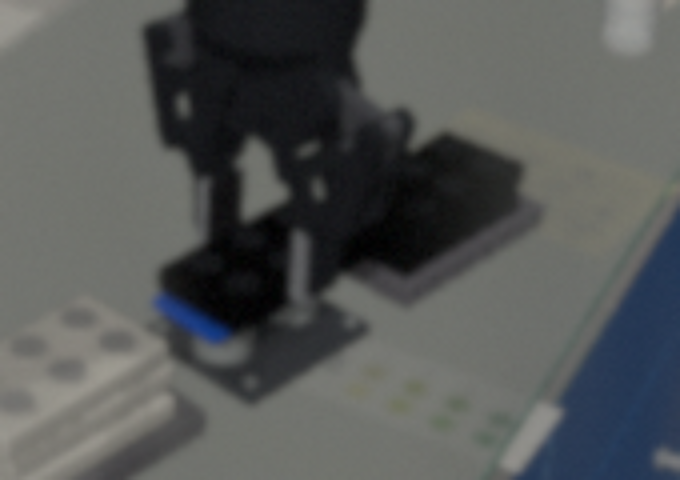

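The plate sits over the platform with about 3–5 mm of blue showing at the white-stack end, as expected. Releasing.

```bash
python3 -m jog '[[[0,0,0.5],0,49],[[0,0,0.5],0,55],[[0,0,0.5],0,65],[[0,0,0.5],0,80],[[0,0,0.5],0,85],[[0,0,0.5],0,85],[[0,0,-30],0,85],[[0,0,-80],0,85],[[0,0,-120],0,85],[[0,0,-120],0,85]]' 20
python3 -m jog '[[[-60,0,-60],0,85],[[-120,0,-80],0,85],[[-180,0,-80],0,85],[[-220,0,-80],0,85],[[-220,0,-80],0,85]]'
python3 - <<'E'
from h import *
im=bot.camera("side");x=bot.camera("top")
cv2.imwrite("pics/end.png",np.vstack([cv2.resize(im[190:310,200:400,::-1],(500,300)),cv2.resize(x[190:300,170:370,::-1],(500,275))]))
im=x[...,::-1].astype(int)
roi=np.zeros(im.shape[:2],bool);roi[215:275,236:298]=1
for th in(20,30):print(rect("top",roi&(im.max(2)<th),.0485))
E
```

```text
clock: 6.9
eef_pos: [0.4774, 0.2299, 0.1585]
tool_rot: [0.8, 0.601, 0.003, 0.001]
ft_force: [0.3, 0.4, 0.4]
opening: 0.0851
grasp_force: 0.0
clock: 7.52
eef_pos: [0.4119, 0.0148, 0.2345]
tool_rot: [0.801, 0.598, -0.001, -0.0]
ft_force: [0.7, 0.9, 0.4]
opening: 0.085
grasp_force: 0.0
[475.7 225.8  87.7  57.2  73.8]
[475.2 225.7  88.8  58.4  73.8]
```

View pics/end.png

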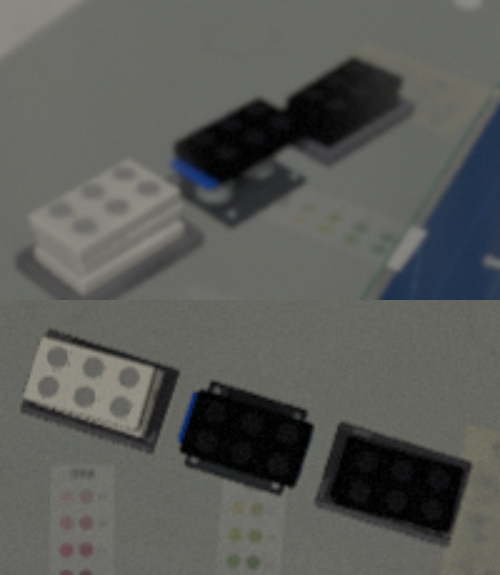

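The plate lies flat on the stand, about 2 mm off centre and aligned with it. The stacks are undisturbed and the arm is clear.

```bash
python3 -m jog '[[[0,0,0],0,85],[[0,0,0],0,85],[[0,0,0],0,85]]' >/dev/null; python3 -c "
from workcell import bot
print(bot.finish_job())"
```

```text
the job is handed in; nothing more can be done
None
```

The top black plate was slid onto the blue stand and released; it lies flat, about 2 mm off centre and lined up, with both stacks looking undisturbed in the last pictures, and the job is handed in (the hand-in gave no verdict).

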